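# Press the yellow-striped cartridge home in its tray

### The job

The blue cartridge with the yellow stripe is sticking up in its well of the tray: press it gently straight down with the fingertips until it is fully home, then draw the hand clear. Do not pull it up, do not touch the other two blue cartridges (the white-striped one is meant to stay sticking up, it is played next), and leave the die, the keyring and the controller stand where they are.

Things in the scene. Friction and masses are not known exactly. Their poses are not given: they have to be found in the camera images.
- tray: dark hard silicone cartridge tray, fixed to the shelf, 130 mm (own x) by 230 mm (own y), 34 mm high; origin at the centre of its underside, on the shelf top (z = 0). Six upright wells, 16 mm by 58 mm, at own x = -30 and +30 mm, own y = -72, 0 and +72 mm; three hold a cartridge, in any of the wells, three are empty. A cartridge's axes are parallel to the tray's.
- cart_yellow_top (a point): blue game cartridge standing upright in a well of the tray, 56 mm wide (own y axis), 14 mm thick (own x axis), 50 mm tall. A 24 mm wide YELLOW stripe runs over the middle of its top edge and down its faces. This point is the centre of its top edge. Fully home the top edge is 56 mm above the shelf; at the start it is 10 to 14 mm higher.
- cart_yellow (a joint): how far the yellow-striped cartridge is pushed down its well, m: 0 = 14 mm short of home (top edge 70 mm above the shelf), 0.014 = fully home against a firm stop, negative = pulled up. It slides only straight down or up, with about 4 N of friction, no spring, and stays where it is left.
- cart_white_top (a point): blue game cartridge standing upright in a well of the tray, 56 mm wide (own y axis), 14 mm thick (own x axis), 50 mm tall. A 24 mm wide WHITE stripe runs over the middle of its top edge. This point is the centre of its top edge, 63 to 68 mm above the shelf. It must stay as it is.
- cart_plain_top (a point): blue game cartridge standing upright in a well of the tray, 56 mm wide (own y axis), 14 mm thick (own x axis), 50 mm tall. Plain blue top edge without a stripe, already home. This point is the centre of its top edge, 56 mm above the shelf.
- die: loose wooden die, a 30 mm cube with black pips, beside the tray; origin at the centre of its underside.
- keyring: loose flat steel keyring shaped like a bottle opener, lying on the shelf between the robot and the tray, 80 mm long (own y), 32 mm wide, 5 mm thick; origin on its underside near the middle.
- stand: loose black upright stand with a white game controller resting in it (one piece), foot 96 mm across, about 140 mm wide (own y), 115 mm high; origin at the centre of its underside.

How it is judged:
By the outcome, as a careful person would: the job done as asked, in the order asked, and still so for the second after the job is handed in, with the robot touching nothing.
It also fails if it takes over 32 s, if anything falls off the work surface, if the arm or the gripper's body presses on something with over 40 N, if the wrist force passes 120 N, or if a joint passes its speed limit or range.

### The arm

A 6-joint arm with a two-finger parallel gripper is mounted at the origin on the work surface. World frame = base frame: x ahead of the robot, y to its left, z up, the work surface at z = 0. Lengths are in m, angles in rad, forces in N, time in s.
With the tool pointing down it reaches from about 0.3 to 0.875 m from the base axis. Payload 4.2 kg.
Tool frame: the origin (TCP) lies at the very end of the fingers, on their centre line; the grasp point (between the pads) lies 19 mm behind it; z points along the fingers, y is the line along which they close (so a half turn about z gives the same grasp; the last joint's range is limited). The gripper opens to 85 mm and grips with 20 to 120 N. Pads are 22 mm wide; open, the fingers measure 114 mm over their backs; the gripper's body (76 mm by 85 mm) begins 54 mm behind the grasp point. The pads swing forward as they close: fully open they stand 13 mm farther back than shut.
Start: joints at [1.146, 0.32, 1.565, -0, 1.257, -0.02], TCP at [0.226, 0.529, 0.195] pointing down, gripper open.
Joint ranges: [-3.11, 3.11], [-0.84, 2.01], [0.21, 2.61], [-1.34, 4.49], [0.05, 2.63], [-2.56, 2.56]. Speed limits (rad/s): [2.57, 2.57, 3.14, 3.14, 3.14, 3.14].

### API

Orientations are given as a rotation vector (axis times angle).
In Python, from station import * gives the robot as it stands. The module is installed in compiled form; this text tells all that it offers.
- The arm moves only by the shell command python3 -m handwheel 'ROWS'. ROWS is JSON, a list of rows, each a list of 3 entries, a list of its own where there are three numbers: the finger opening in m, from 0 to 0.0854, then the shift along the tool's x, y, z in m, then the turn about the tool's z in rad. In form: [[gripper, [dx, dy, dz], twist], ...]. A call has exactly 10 rows; each row shifts and turns the commanded pose from where the row before left it, along the tool's axes as they then stand; what a row does not reach is not made up. A row lasts 1/8 s, in which the tool goes at most 62.5 mm and 10.7 degrees, less where a joint would pass 70% of its speed; a pose out of reach is approached as far as the arm can. A call is refused whole if a number of a shift passes 0.0625 or a number of a turn 0.188, either way. A call with a gripper value outside its range is refused whole. The fingers move at their own pace and stop on an object; the grip force is fixed at half the most. Time passes only in rows, so rows that do not move let the fingers close, or fill a call up. It gives the time, the measured TCP pose, the force, the opening and the grip force at its end, in the units of the state.
- sense(): the state, without advancing time (a new reading comes with each control period).
- get_image(name): name is "scene" or "top" or "wrist"; returns a dict with "image" (420x560x3 uint8, red, green, blue), "depth" (420x560 float32, m along the optical axis (not along the pixel's ray), 0 where there is no reading), "K" (3x3 intrinsics, pixels), "pose" (4x4, takes a point from camera to world coordinates). Camera axes: x right, y up, looking along -z (the intrinsics and any distortion apply to the point x, -y, -z); pixel columns grow to the right and rows downward; lengths in m; the calibration is good to about 2 mm. A picture is of the moment at which its call begins.
- sign_off(): hands the job in; it is judged then, once.
The state is a dict: "time": time; "joints": joint angles; "qvel": joint speeds; "tau": joint torques, N m; "tool_pos": TCP position; "tool_rot": TCP orientation; "wrist_force": force on the tool from outside, world axes, zero at the start; "torque": the same for the moment, N m; "gripper_width": finger opening in m; "grasp_force": force on a finger pad.
Only numpy, scipy, OpenCV 4.12 (cv2) and the standard library are available. Lean on these libraries where they do the work, as an engineer would, in place of code of your own. Each camera call takes 0.05 s, during which the arm holds its last target. There are 200 camera calls.

## Working session

There is one attempt and no reset: what is moved stays moved. The work goes in short steps, Python scripts to look and compute and a shell command to move; the robot and the scene stay as the last step left them, time stands still between calls to the robot, and variables do not carry over. Pictures are saved under pics/ and viewed, at most 10 in all, crops included, and the job is handed in when it is done.

```bash
mkdir -p pics; cat > h.py <<'E'
from station import *
import numpy as np, cv2
def px(d,u,v,z=None):
    K=d["K"];P=d["pose"]
    r=np.array([(u-K[0,2])/K[0,0],-(v-K[1,2])/K[1,1],-1.])
    if z is None: t=float(d["depth"][int(v),int(u)])
    else: t=(z-P[2,3])/(P[:3,:3]@r)[2]
    return P[:3,:3]@(r*t)+P[:3,3]
E
python3 - <<'E'
from h import *
import pickle
D={n:get_image(n) for n in("scene","top")}
pickle.dump(D,open("d.pkl","wb"))
for n in D: cv2.imwrite(f"pics/{n}.png",D[n]["image"][:,:,::-1])
s=sense();print(s); print(D["top"]["pose"],D["top"]["K"])
E
```

```text
{'time': 0.1, 'joints': array([ 1.14602953e+00,  3.20245899e-01,  1.56554642e+00, -7.38323231e-06,
        1.25738910e+00, -2.00149186e-02]), 'qvel': array([ 0.00116959, -0.00142637, -0.00482625,  0.00164677, -0.00101399,
        0.00086107]), 'tau': array([-1.76217686e-04, -4.16407228e+01, -2.34704751e+01, -8.63786431e-05,
        4.89081649e-03,  1.15802855e-06]), 'tool_pos': array([0.22624385, 0.5281043 , 0.1946602 ]), 'tool_rot': array([-6.31379022e-01, -3.07714159e+00,  2.43632594e-03]), 'wrist_force': array([0.60708445, 0.66892209, 0.54016579]), 'torque': array([ 0.03171799, -0.03132326,  0.02338778]), 'grasp_force': 0.0, 'gripper_width': 0.08521538297963065}
[[ 1.55977001e-03  9.91025038e-01 -1.33667280e-01  3.47632744e-01]
 [-9.99947543e-01  1.92554711e-04 -1.02408132e-02 -3.20607947e-02]
 [-1.01231641e-02  1.33676241e-01  9.90973352e-01  1.27541480e+00]
 [ 0.00000000e+00  0.00000000e+00  0.00000000e+00  1.00000000e+00]] [[545.39379348   0.         285.87048142]
 [  0.         545.39379348 201.63952041]
 [  0.           0.           1.        ]]
```

View pics/top.png

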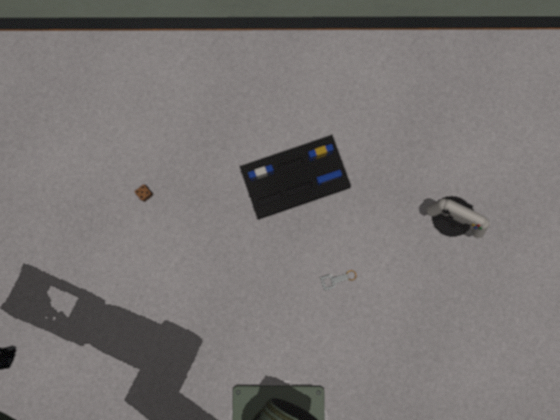

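View pics/scene.png

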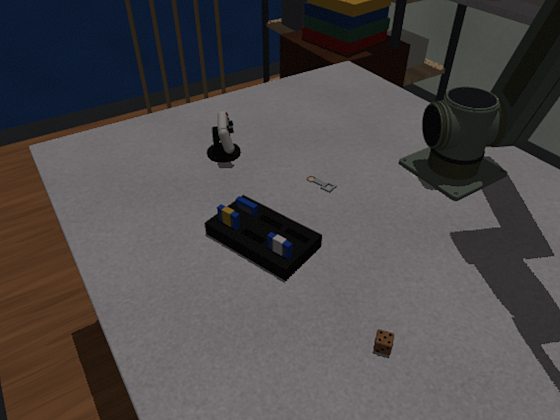

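The top picture shows yellow at (320,152), white at (261,172) and plain at (329,177). The tray corners are roughly (241,166), (332,136), (350,187) and (258,218). Next I enlarge this area.

```bash
python3 - <<'E'
from h import *
import pickle
D=pickle.load(open("d.pkl","rb"));d=D["top"]
c=d["image"][125:225,230:360,::-1]
cv2.imwrite("pics/c.png",cv2.resize(c,None,fx=6,fy=6,interpolation=cv2.INTER_CUBIC))
h=cv2.cvtColor(d["image"],cv2.COLOR_RGB2HSV)
m=((h[:,:,0]>15)&(h[:,:,0]<35)&(h[:,:,1]>120)&(h[:,:,2]>60)).astype(np.uint8);m[:,:230]=0;m[:,360:]=0;m[:125]=0;m[225:]=0
v,u=np.nonzero(m);print(len(u),u.mean(),v.mean(),d["depth"][v,u].min(),d["depth"][v,u].max())
b=((h[:,:,0]>100)&(h[:,:,0]<130)&(h[:,:,1]>120)&(h[:,:,2]>60)).astype(np.uint8);b[:125]=0;b[225:]=0
n,l,st,ce=cv2.connectedComponentsWithStats(b)
for i in range(1,n):
  if st[i,4]>8: print(st[i],ce[i])
for (a,b2) in ((320,151),(261,172),(329,177),(290,180)): print(px(d,a,b2))
for (a,b2) in ((241,166),(332,136),(350,187),(258,218)): print(px(d,a,b2,.034))
E
```

```text
104 320.5769230769231 150.91346153846155 1.2251021 1.2713012
[327 144   7   8  45] [329.75555556 147.4       ]
[308 150   8   9  47] [311.4893617  153.59574468]
[266 165   8   8  45] [269.46666667 168.08888889]
[248 170   7   9  48] [251.08333333 174.22916667]
[317 170  25  14 185] [328.88108108 176.10810811]
[ 0.62623934 -0.0966168   0.06711928]
[0.57725516 0.03635282 0.07098025]
[ 0.56891445 -0.11735254  0.05385437]
[ 0.56491268 -0.02869832  0.03736261]
[0.59846812 0.08497209 0.034     ]
[ 0.6696103  -0.12660608  0.034     ]
[ 0.549122   -0.16684382  0.034     ]
[0.47728263 0.04450376 0.034     ]
```

View pics/c.png

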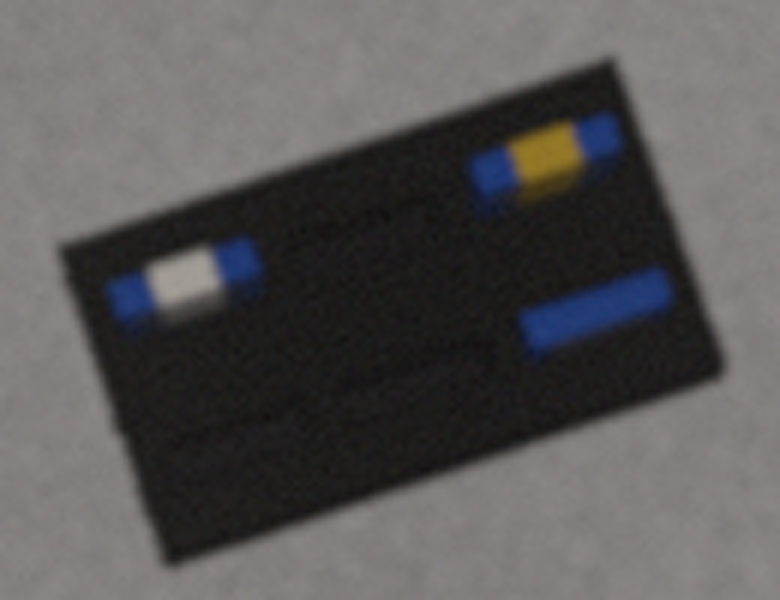

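The crop shows the yellow top face centred at crop (545,150), which is full image (320.8,150). The long axis is parallel to the tray, at about 18.6° yaw. The plain cartridge sits about 60 mm nearer the robot. I'll close the fingers and turn the hand to line up with the cartridge.

```bash
python3 -m handwheel '[[0,[0,0,0],-0.18],[0,[0,0,0],-0.18],[0,[0,0,0],-0.18],[0,[0,0,0],-0.18],[0,[0,0,0],-0.01],[0,[0,0,0],0],[0,[0,0,0],0],[0,[0,0,0],0],[0,[0,0,0],0],[0,[0,0,0],0]]'
cat >> h.py <<'E'
from scipy.spatial.transform import Rotation as R
def delta(t):
    s=sense();M=R.from_rotvec(s["tool_rot"]).as_matrix()
    return M.T@(np.array(t)-s["tool_pos"]),M
E
python3 - <<'E'
from h import *
import pickle
D=pickle.load(open("d.pkl","rb"));d=D["top"]
print(px(d,320.8,150,.069), px(d,261.2,169.8,.066), px(d,329,175.8,.056))
d=D["scene"]
c=d["image"][180:290,195:335,::-1]
cv2.imwrite("pics/c2.png",cv2.resize(c,None,fx=5.4,fy=5.4,interpolation=cv2.INTER_CUBIC))
print(delta([.6255,-.0965,.14]))
E
```

```text
time: 1.35
tool_pos: [0.2265, 0.5285, 0.1954]
tool_rot: [-0.508, 3.1, 0.0]
wrist_force: [0.5, -0.1, -0.1]
gripper_width: 0.0002
grasp_force: 0.0
[ 0.62811319 -0.09833858  0.069     ] [0.58325077 0.03622282 0.066     ] [ 0.57128992 -0.11722761  0.056     ]
(array([-0.17858375, -0.71972123,  0.05540029]), array([[-9.47660688e-01, -3.19279220e-01,  1.56595746e-05],
       [-3.19279219e-01,  9.47660687e-01,  4.92020755e-05],
       [-3.05491635e-05,  4.16270960e-05, -9.99999999e-01]]))
```

View pics/c2.png

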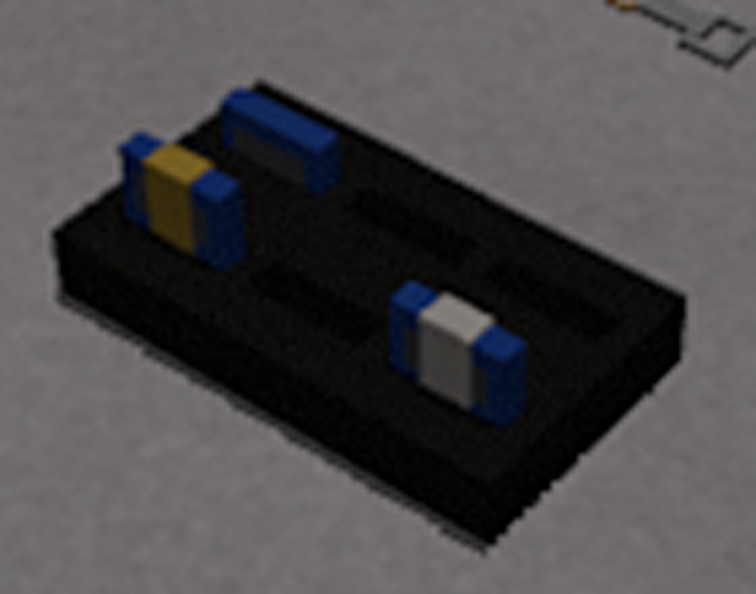

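The scene crop confirms the layout: yellow is centred at crop (181,165), plain is behind it at (280,125), and white is at (457,310). The target is (0.628,-0.098). I'll travel there at height first.

```bash
python3 -m handwheel '[[0,[-0.012,-0.048,0],0],[0,[-0.012,-0.048,0],0],[0,[-0.012,-0.048,0],0],[0,[-0.012,-0.048,0],0],[0,[-0.012,-0.048,0],0],[0,[-0.012,-0.048,0],0],[0,[-0.012,-0.048,0],0],[0,[-0.012,-0.048,0],0],[0,[-0.012,-0.048,0],0],[0,[-0.012,-0.048,0],0]]'
python3 - <<'E'
from h import *
d=get_image("scene");print(px(d,195+181/5.4,180+165/5.4,.069))
print(delta([.628,-.098,.09])[0])
E
```

```text
time: 2.6
tool_pos: [0.4944, 0.1106, 0.1956]
tool_rot: [-0.508, 3.099, 0.0]
wrist_force: [0.5, 0.2, 0.7]
gripper_width: 0.0
grasp_force: 0.0
[ 0.62948214 -0.09305785  0.069     ]
[-0.05885879 -0.2342181   0.10687725]
```

```bash
python3 -m handwheel '[[0,[-0.012,-0.046,0],0],[0,[-0.012,-0.046,0],0],[0,[-0.012,-0.046,0],0],[0,[-0.012,-0.046,0],0],[0,[-0.01,-0.046,0],0],[0,[0,0,0.025],0],[0,[0,0,0.025],0],[0,[0,0,0.025],0],[0,[0,0,0],0],[0,[0,0,0],0]]'
python3 - <<'E'
from h import *
print(delta([.628,-.097,.075])[0])
d=get_image("scene")
c=d["image"][130:260,160:320,::-1]
cv2.imwrite("pics/c3.png",cv2.resize(c,None,fx=4.6,fy=4.6,interpolation=cv2.INTER_CUBIC))
d=get_image("wrist")
cv2.imwrite("pics/w.png",d["image"][:,:,::-1])
E
```

```text
time: 3.9
tool_pos: [0.6227, -0.0873, 0.1214]
tool_rot: [-0.508, 3.099, -0.001]
wrist_force: [1.3, -0.1, 0.3]
gripper_width: -0.0002
grasp_force: 0.0
[-0.00185272 -0.01084283  0.04642997]
```

View pics/c3.png

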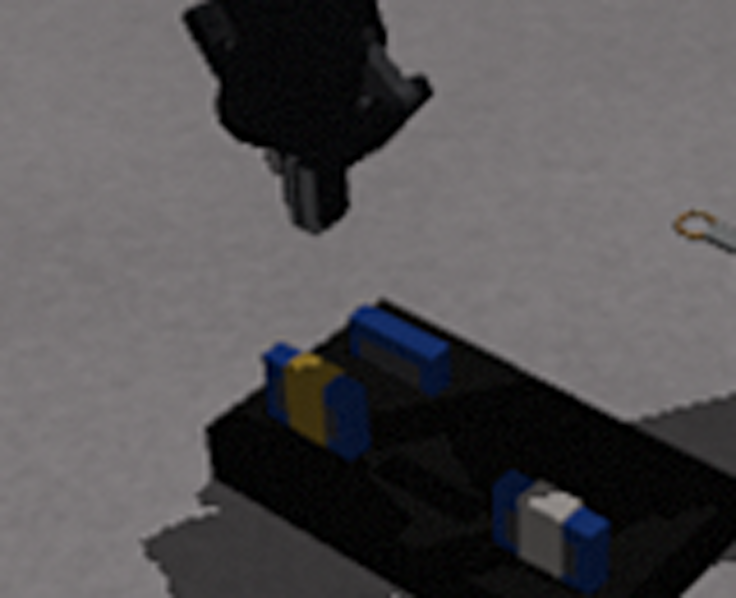

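View pics/w.png

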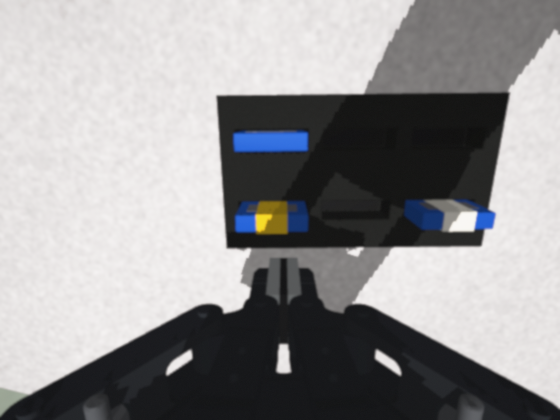

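In the scene crop the shut fingertips end at (315,232), above and behind the yellow cartridge. In the wrist view the yellow top is at about (272,219) and the fingertips at u=283, so the hand still needs to shift sideways. I'll check that with the wrist camera.

```bash
python3 - <<'E'
from h import *
d=get_image("wrist")
for v in (212,218,224): 
  p=px(d,272,v,.069);print(v,p,px(d,272,v),delta([*p[:2],.075])[0])
E
```

```text
212 [ 0.61988175 -0.09768289  0.069     ] [ 0.62132495 -0.09739903  0.06400766] [ 0.00615847 -0.00877051  0.04679934]
218 [ 0.62439403 -0.09621011  0.069     ] [ 0.62405312 -0.09627996  0.07010459] [ 0.00141215 -0.00881707  0.04681031]
224 [ 0.62895825 -0.09472037  0.069     ] [ 0.628617   -0.09479279  0.07003911] [-0.00338879 -0.00886417  0.04682141]
```

```bash
python3 -m handwheel '[[0,[-0.002,-0.0095,0],0],[0,[0,0,0.01],0],[0,[0,0,0.01],0],[0,[0,0,0.01],0],[0,[0,0,0.008],0],[0,[0,0,0.004],0],[0,[0,0,0],0],[0,[0,0,0],0],[0,[0,0,0],0],[0,[0,0,0],0]]'
python3 - <<'E'
from h import *
d=get_image("scene")
c=d["image"][150:250,190:310,::-1]
cv2.imwrite("pics/c4.png",cv2.resize(c,None,fx=5.8,fy=5.8,interpolation=cv2.INTER_CUBIC))
E
```

```text
time: 5.3
tool_pos: [0.6271, -0.0958, 0.0787]
tool_rot: [-0.508, 3.1, -0.0]
wrist_force: [-0.4, -0.8, -0.2]
gripper_width: -0.0001
grasp_force: 0.0
```

View pics/c4.png

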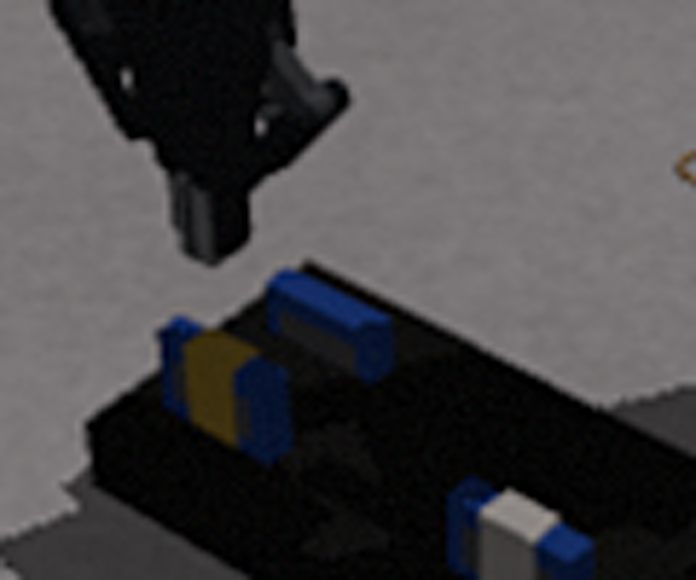

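The fingertips end at crop (212,262), which looks higher than I expected against the yellow top at (220,345). I'll project the measured TCP into the image to check.

```bash
python3 - <<'E'
from h import *
def pj(d,p):
    P=d["pose"];K=d["K"];q=P[:3,:3].T@(np.array(p)-P[:3,3]);return K[0,2]+K[0,0]*q[0]/-q[2],K[1,2]-K[1,1]*q[1]/-q[2]
s=sense();d=get_image("scene");print(s["tool_pos"])
for p in (s["tool_pos"],[.6275,-.0965,.069],[.6275,-.0965,.034]):
    u,v=pj(d,p);print((u-190)*5.8,(v-150)*5.8)
for u,v in((205,250),(215,258),(222,370),(200,230)): print(px(d,190+u/5.8,150+v/5.8))
print(d["image"].shape)
d=get_image("top")
print(pj(d,s["tool_pos"]))
E
```

```text
[ 0.62698813 -0.09572247  0.07860038]
224.16388497225836 325.5436545536444
223.832119416971 344.50718740055976
230.3492876171988 413.996474427075
[ 0.63574695 -0.08688247  0.12393747]
[ 0.63177944 -0.08762733  0.11811737]
[ 0.63525097 -0.08309536  0.06945142]
[ 0.63743368 -0.08576611  0.1344393 ]
(420, 560, 3)
(np.float64(319.8643088441155), np.float64(149.51764552733664))
```

The scene depth puts the visible fingertips about 38 mm above the reported TCP height, while the lateral position agrees. I'll go down in small steps and rely on force and pictures to tell me about contact, not the reported z.

```bash
python3 -m handwheel '[[0,[0,0,0.002],0],[0,[0,0,0.002],0],[0,[0,0,0.002],0],[0,[0,0,0.002],0],[0,[0,0,0.002],0],[0,[0,0,0.002],0],[0,[0,0,0],0],[0,[0,0,0],0],[0,[0,0,0],0],[0,[0,0,0],0]]'
python3 - <<'E'
from h import *
print(sense()["tool_pos"],sense()["wrist_force"])
d=get_image("scene")
g=d["depth"]
# lowest visible finger point above the cartridge, and cartridge stripe top
for v in range(190,220,1):
    p=px(d,227,v); print(v,p.round(4),d["image"][v,227])
E
```

```text
time: 6.7
tool_pos: [0.6269, -0.0957, 0.0665]
tool_rot: [-0.509, 3.1, 0.0]
wrist_force: [-0.7, 0.0, 1.1]
gripper_width: 0.0001
grasp_force: 0.0
[ 0.6269491  -0.09571646  0.06648055] [-0.71529993  0.04589225  1.05993195]
190 [0.949  0.6175 0.7131] [5 8 9]
191 [ 0.6329 -0.0838  0.1303] [5 5 8]
192 [ 0.6315 -0.0874  0.1248] [11 13 15]
193 [ 0.6333 -0.084   0.1251] [11 11 14]
194 [ 0.6336 -0.0837  0.1227] [21 22 22]
195 [ 0.6322 -0.0872  0.1172] [15 16 16]
196 [ 0.6331 -0.0858  0.1158] [16 16 20]
197 [ 0.6334 -0.0856  0.1134] [19 18 19]
198 [ 0.6324 -0.0882  0.1085] [27 27 28]
199 [ 0.633  -0.0873  0.1067] [30 31 33]
200 [ 0.5806 -0.2048  0.0025] [64 62 64]
201 [ 5.811e-01 -2.043e-01 -1.000e-04] [108 105 106]
202 [ 0.5836 -0.1994  0.0011] [121 118 118]
203 [ 0.5853 -0.196   0.001 ] [122 118 120]
204 [ 0.5871 -0.1927  0.0008] [129 125 127]
205 [ 0.6062 -0.1505  0.035 ] [114 111 113]
206 [ 0.6081 -0.1468  0.0354] [62 59 59]
207 [ 0.6276 -0.1036  0.071 ] [49 38  7]
208 [ 0.6294 -0.1001  0.0713] [60 48 13]
209 [ 0.631  -0.097   0.0714] [59 49 15]
210 [ 0.6332 -0.0924  0.0727] [59 47 15]
211 [ 0.6345 -0.0901  0.0721] [59 49 16]
212 [ 0.6362 -0.0867  0.0724] [59 47 14]
213 [ 0.6362 -0.0872  0.0692] [58 46 14]
214 [ 0.6362 -0.0878  0.0659] [59 46 15]
215 [ 0.6364 -0.0878  0.0632] [59 48 16]
216 [ 0.637  -0.087   0.0611] [60 48 17]
217 [ 0.6374 -0.0866  0.0587] [60 48 16]
218 [ 0.6371 -0.0878  0.0548] [59 47 15]
219 [ 0.6365 -0.0898  0.0502] [59 46 14]
```

No contact yet, and the tip is visibly about 34 mm above the cartridge top. I'll continue down in stages.

```bash
cat > look.py <<'E'
from h import *
d=get_image("scene")
L=[px(d,227,v) for v in range(185,225)]
on=[p for p in L if abs(p[0]-.632)<.012 and -.11<p[1]<-.07]
print(sense()["tool_pos"],sense()["wrist_force"]); print(*[f"{p[2]*1000:.0f}" for p in on])
E
python3 -m handwheel '[[0,[0,0,0.004],0],[0,[0,0,0.004],0],[0,[0,0,0.004],0],[0,[0,0,0.004],0],[0,[0,0,0.004],0],[0,[0,0,0.004],0],[0,[0,0,0.002],0],[0,[0,0,0],0],[0,[0,0,0],0],[0,[0,0,0],0]]'
python3 look.py
```

```text
time: 8.0
tool_pos: [0.627, -0.0957, 0.0406]
tool_rot: [-0.509, 3.1, -0.0]
wrist_force: [0.4, -0.5, -0.2]
gripper_width: -0.0001
grasp_force: 0.0
[ 0.6270122  -0.09573472  0.04056792] [-0.20540348 -0.68379275 -0.09204575]
147 147 146 143 140 137 134 131 128 126 125 123 112 110 108 103 102 99 95 94 90 86 86 82 80 69 73 73 68 68 62 61 57 52 51 46 46 42 38 37
```

```bash
python3 - <<'E'
from h import *
o=[]
for n,(a,b,c,e) in {"scene":(160,240,190,270),"wrist":(140,300,200,360)}.items():
    i=get_image(n)["image"][a:b,c:e,::-1];o.append(cv2.resize(i,(400,400),interpolation=cv2.INTER_CUBIC))
cv2.imwrite("pics/c5.png",np.hstack(o))
E
```

```text
(no output)
```

View pics/c5.png

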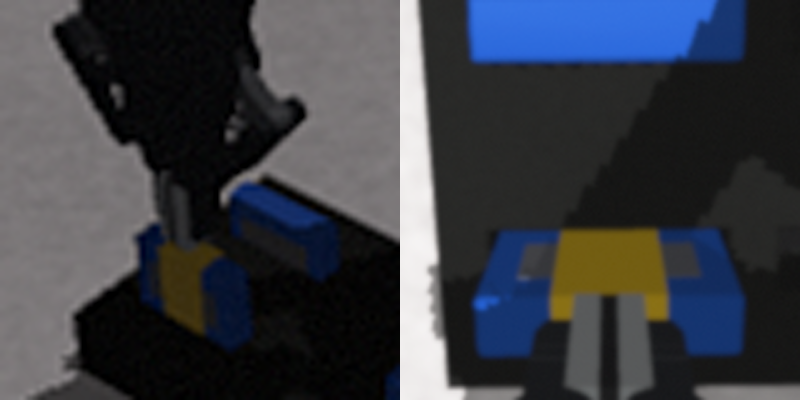

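In the scene half (left), the tips at (180,240) are just above the yellow stripe. In the wrist half (right), the tips at (610,295) are centred on the stripe (608). Alignment is good, so I press slowly.

```bash
python3 -m handwheel '[[0,[0,0,0.002],0],[0,[0,0,0.002],0],[0,[0,0,0.002],0],[0,[0,0,0.002],0],[0,[0,0,0.002],0],[0,[0,0,0.002],0],[0,[0,0,0.001],0],[0,[0,0,0],0],[0,[0,0,0],0],[0,[0,0,0],0]]'
python3 look.py
```

```text
time: 9.4
tool_pos: [0.6269, -0.0957, 0.0273]
tool_rot: [0.509, -3.1, -0.0]
wrist_force: [-0.6, 0.4, 1.6]
gripper_width: 0.0001
grasp_force: 1.2
[ 0.626873   -0.09574382  0.02732179] [-0.77814849 -1.2357202   1.9066305 ]
152 148 145 144 142 138 136 134 131 129 125 121 118 114 113 110 108 98 96 92 91 87 85 82 80 78 73 74 70 65 65 59 55 53 49 47 45 41 38 34
```

```bash
python3 -m handwheel '[[0,[0,0,0.001],0],[0,[0,0,0.001],0],[0,[0,0,0.001],0],[0,[0,0,0.001],0],[0,[0,0,0.001],0],[0,[0,0,0.001],0],[0,[0,0,0.001],0],[0,[0,0,0],0],[0,[0,0,0],0],[0,[0,0,0],0]]'
python3 look.py
```

```text
time: 10.7
tool_pos: [0.6269, -0.0957, 0.0202]
tool_rot: [0.509, -3.1, -0.0]
wrist_force: [-0.2, -1.0, 1.9]
gripper_width: 0.0
grasp_force: 0.7
[ 0.62687706 -0.09572008  0.02021164] [-0.79345175 -0.58526192  1.35793892]
152 149 148 145 142 137 137 134 133 129 126 124 119 114 113 112 107 103 101 100 89 89 84 81 80 76 75 70 70 67 63 61 55 52 51 46 42 41 38 35
```

```bash
python3 -m handwheel '[[0,[0,0,0.001],0],[0,[0,0,0.001],0],[0,[0,0,0.001],0],[0,[0,0,0],0],[0,[0,0,0],0],[0,[0,0,0],0],[0,[0,0,0],0],[0,[0,0,0],0],[0,[0,0,0],0],[0,[0,0,0],0]]'
python3 - <<'E'
from h import *
o=[]
for n,(a,b,c,e) in {"scene":(170,250,190,270),"wrist":(200,320,220,340)}.items():
    i=get_image(n)["image"][a:b,c:e,::-1];o.append(cv2.resize(i,(400,400),interpolation=cv2.INTER_CUBIC))
cv2.imwrite("pics/c6.png",np.hstack(o))
E
```

```text
time: 12.0
tool_pos: [0.6272, -0.0958, 0.02]
tool_rot: [-0.508, 3.099, -0.001]
wrist_force: [-5.6, 0.9, 15.6]
gripper_width: -0.0001
grasp_force: 7.7
```

View pics/c6.png

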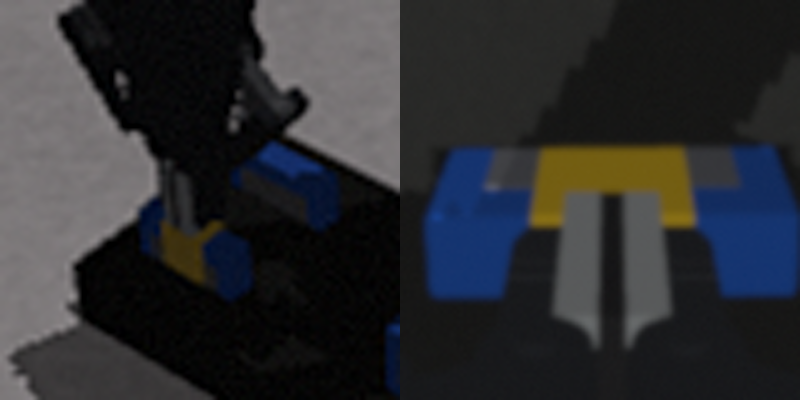

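The wrist force is 15.6 N and z has stalled at 0.020, which suggests the stop. In the scene half the stripe is lower at (185,250). In the wrist half the tips press centred on it. I'll compare the top's height with the plain cartridge.

```bash
python3 - <<'E'
from h import *
d=get_image("wrist")
for v in range(256,294,3):
  print(v,*[px(d,u,v).round(3)[2] for u in (229,234,352-0,365,330)])
print([px(d,u,v).round(4) for u in (240,280,300) for v in range(0,200,10) if d["image"][v,u,2]>90 and d["image"][v,u,0]<80])
d=get_image("top")
for v in range(145,158): print(v,(px(d,312,v)*1e3).round(),d["image"][v,312],(px(d,329,v+28)*1e3).round())
d=get_image("scene")
for v in range(210,226): print(v,(px(d,236,v)*1e3).round(),d["image"][v,236],(px(d,252,v-14)*1e3).round())
E
```

```text
256 0.034 0.045 0.034 0.012 0.045
259 0.035 0.048 0.033 0.016 0.049
262 0.051 0.052 0.033 0.02 0.053
265 0.055 0.055 0.033 0.025 0.055
268 0.056 0.055 0.033 0.03 0.056
271 0.055 0.055 0.033 0.033 0.056
274 0.055 0.055 0.033 0.033 0.055
277 0.055 0.056 0.034 0.034 0.056
280 0.056 0.055 0.034 0.034 0.056
283 0.055 0.056 0.033 0.033 0.054
286 0.055 0.055 0.034 0.032 0.055
289 0.032 0.056 0.034 0.033 0.032
292 0.034 0.034 0.032 0.033 0.034
[array([ 0.5721, -0.1346,  0.0543]), array([ 0.576 , -0.1332,  0.0563]), array([ 0.5801, -0.1319,  0.0568]), array([ 0.5845, -0.1308,  0.0556]), array([ 0.5664, -0.1179,  0.0554]), array([ 0.5705, -0.1166,  0.0548]), array([ 0.5746, -0.1152,  0.0554]), array([ 0.5788, -0.1138,  0.0553]), array([ 0.5636, -0.1096,  0.055 ]), array([ 0.5676, -0.1082,  0.0552]), array([ 0.5718, -0.1068,  0.0553]), array([ 0.576 , -0.1052,  0.0551])]
145 [537. -62. 493.] [69 76 65] [487. -84. 537.]
146 [535. -62. 495.] [72 78 68] [485. -83. 539.]
147 [534. -62. 493.] [71 77 66] [483. -83. 542.]
148 [532. -62. 496.] [67 75 64] [482. -83. 542.]
149 [530. -62. 496.] [69 75 65]
[... 538 characters left out ...]
 34.] [11 12  9] [ 523. -181.    0.]
213 [ 601. -116.   33.] [15 14 15] [ 545. -139.   35.]
214 [ 604. -110.   36.] [12 11 12] [ 546. -137.   33.]
215 [ 606. -106.   37.] [11 10  8] [ 550. -130.   36.]
216 [ 607. -105.   35.] [ 3  8 14] [ 564. -105.   56.]
217 [619. -79.  56.] [ 2 12 41] [ 565. -103.   56.]
218 [621. -75.  57.] [ 4 18 47] [567. -99.  56.]
219 [624. -71.  58.] [ 8 20 47] [569. -97.  55.]
220 [624. -70.  56.] [10 19 48] [571. -93.  56.]
221 [627. -65.  58.] [ 9 19 47] [573. -90.  56.]
222 [625. -68.  52.] [ 3 18 44] [573. -89.  54.]
223 [626. -67.  50.] [ 8 18 46] [572. -91.  50.]
224 [625. -70.  45.] [ 8 20 46] [574. -88.  49.]
225 [626. -67.  44.] [ 7 17 44] [574. -88.  46.]
```

Yellow is level with the plain cartridge at about 55.5 mm in the wrist depth, so it is home. Now I lift straight up.

```bash
python3 -m handwheel '[[0,[0,0,-0.003],0],[0,[0,0,-0.005],0],[0,[0,0,-0.01],0],[0,[0,0,-0.02],0],[0,[0,0,-0.03],0],[0,[0,0,-0.03],0],[0,[0,0,-0.03],0],[0,[0,0,0],0],[0,[0,0,0],0],[0,[0,0,0],0]]'
python3 - <<'E'
from h import *
d=get_image("scene");i=d["image"][:,:,::-1]
cv2.imwrite("pics/f.png",i)
for v in range(208,220): print(v,(px(d,229,v)*1e3).round(),d["image"][v,229])
d=get_image("wrist");cv2.imwrite("pics/w2.png",d["image"][:,:,::-1])
E
```

```text
time: 13.5
tool_pos: [0.6261, -0.0956, 0.1439]
tool_rot: [0.508, -3.098, -0.002]
wrist_force: [0.2, 0.0, -0.2]
gripper_width: -0.0001
grasp_force: 0.0
208 [ 608. -137.   36.] [17 16 17]
209 [ 609. -135.   35.] [14 14 14]
210 [ 611. -132.   35.] [ 6  9 12]
211 [ 613. -127.   37.] [31 27 15]
212 [626. -99.  59.] [87 70 25]
213 [627. -98.  58.] [77 63 22]
214 [629. -93.  59.] [56 46 14]
215 [632. -88.  61.] [57 46 14]
216 [631. -89.  57.] [59 47 15]
217 [634. -84.  59.] [59 48 13]
218 [635. -83.  57.] [60 48 12]
219 [635. -82.  55.] [62 49 14]
```

View pics/f.png

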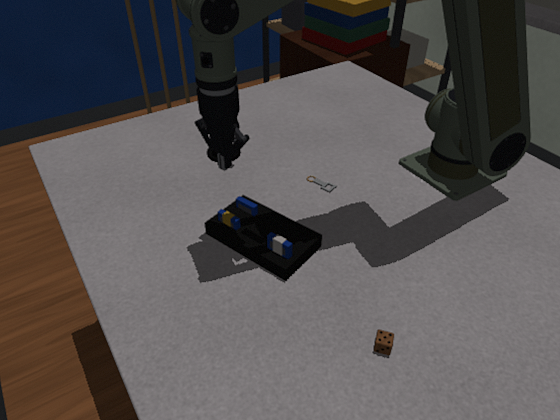

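The hand is clear at (225,165). Yellow at (228,217) is low, white at (280,244) is still up, and the die and keyring haven't moved. I'll check the height again from the wrist camera, since the scene camera reads 58–59 mm.

```bash
python3 - <<'E'
from h import *
d=get_image("wrist");h=cv2.cvtColor(d["image"],cv2.COLOR_RGB2HSV)
m=(h[:,:,1]>120)&(((h[:,:,0]>100)&(h[:,:,0]<130))|((h[:,:,0]>15)&(h[:,:,0]<35)))&(h[:,:,2]>40)
v,u=np.nonzero(m);p=np.array([px(d,a,b) for a,b in zip(u,v)])
for n,c in (("yellow",(.628,-.097)),("plain",(.571,-.117)),("white",(.583,.036))):
    q=p[(np.hypot(p[:,0]-c[0],p[:,1]-c[1])<.03)]
    print(n,len(q),np.percentile(q[:,2],[50,70,80,90,95]).round(4) if len(q) else "")
E
```

```text
yellow 1438 [0.0554 0.056  0.0564 0.0568 0.0571]
plain 1371 [0.0556 0.056  0.0563 0.0566 0.0569]
white 1009 [0.0648 0.0661 0.0665 0.0669 0.0672]
```

Yellow is level with plain, and white is still raised at about 66 mm.

```bash
python3 -c "
from station import *
print(sign_off())"
```

```text
the job is handed in; nothing more can be done
None
```

The yellow-striped cartridge is pressed fully home, level with the plain one at about 56 mm; the hand is clear, the white-striped one is still up at about 66 mm, nothing else was touched, and the job was handed in at about 14 s.

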